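# Fit the carved rosette block on its hidden dowel

## Task

A gouge has been left lying on the cabinet door, in the way of the dowel: lay it in the empty side of the tool tray without dropping it. Then fit the carved rosette block over the dowel in the middle of the door, feeling for the hidden hole in its underside until it drops on, square with the door, and press it down flush. Finish while still holding it down firmly with the gripper, ready for the clamp, and leave all the other things where they are.

Things in the scene. Friction and masses are not known exactly. Their poses are not given: they have to be found in the camera images.
- door: brown cabinet door lying flat, fixed between four brass dogs (19 mm round, 16 mm high, at its short ends). 290 mm (x) by 250 mm (y). Its frame is 34 mm wide, top 22 mm above the bench; the flat lighter panel inside (222 x 182 mm) is 16 mm above the bench. Origin: centre of the underside, at bench height; x along its length, z up. Place and yaw vary
- dowel_foot (a point): foot of the pale wooden dowel that stands in the middle of the door, at the panel's face (16 mm above the bench); axes as the door's. Dowel 10 mm in diameter, 12 mm high above the panel, top edge chamfered 1.5 mm. The origin of the fitted rosette block comes to this point
- rosette: loose pale block 56 x 56 mm, straight sides 20 mm high, round carved flower on top (30 mm high in all), 55-90 g. Origin: centre of the underside; x, y square to the sides, z up. Hidden centred blind hole in the underside: 11.2 mm diameter, 16 mm deep, mouth widened to 15 mm. Any quarter turn is right. Over the dowel it drops 12 mm, loosely, until it lies flat on the panel
- gouge: the carving gouge that lies on the door's panel beside the dowel: octagonal wooden handle 120 long and 24 mm across its flats, brass ferrule, steel blade, 230 mm overall. Origin: on the underside, below the middle of the handle, when it lies flat; x points along the tool to the cutting edge (from x = -60 mm to +170 mm), z up, the tool's axis 12 mm up. 90-145 g
- gouge_grip (a point): point on the gouge's axis (12 mm above its underside) 35 mm ahead of the middle of the handle, at its balance point, a good place to grip across the handle; axes as the gouge's. On the door this place is more than 40 mm from the dowel
- gouge_tip (a point): middle of the gouge's cutting edge, 170 mm ahead of the middle of the handle, on its axis
- tray: shallow open plywood tool tray fixed on the bench, 290 mm long (x) by 190 mm wide (y) by 18 mm high, walls and floor 6 mm thick. Origin: centre of the underside; z up. Two other gouges lie along x in its +y half; its -y half is empty. Its place and yaw vary; it does not move
- tray_free (a point): on the tray's floor (6 mm above the bench) in its empty half, where the middle of the handle of the gouge can lie with the blade along the tray's +x; 40 mm to -y of the tray's centre line and 55 mm to -x of its centre; axes as the tray's
- blank: uncarved pale block 56 x 56 x 22 mm with a pencil cross on top and no hole, near the rosette block and in either place: not to be used. Origin: centre of the underside
- gouge_b: bystander in the tray: gouge with a pale handle, octagonal wooden handle 120 long and 24 mm across its flats, brass ferrule, steel blade, 230 mm overall. Origin: on the underside, below the middle of the handle, when it lies flat; x points along the tool to the cutting edge (from x = -60 mm to +170 mm), z up, the tool's axis 12 mm up
- gouge_c: bystander in the tray: gouge with a dark red-brown handle, octagonal wooden handle 120 long and 24 mm across its flats, brass ferrule, steel blade, 230 mm overall. Origin: on the underside, below the middle of the handle, when it lies flat; x points along the tool to the cutting edge (from x = -60 mm to +170 mm), z up, the tool's axis 12 mm up
- mallet: bystander: carver's mallet standing on its white head, 72 mm across and 220 mm high with its dark red handle. Origin: centre of the underside
- hammer: bystander: hammer with a red handle lying near the robot, 280 mm long. Origin: on its underside
- stone: bystander: two-tone sharpening stone 150 x 50 x 24 mm. Origin: centre of the underside
- dowel_can: bystander: green can 70 mm across and 70 mm high with spare dowels standing out to 105 mm. Origin: centre of the underside

How it is judged:
By the outcome, as a careful person would: the job done as asked, in the order asked, and still so for the second after the job is handed in, while the arm keeps its last pose, push and grip.
It also fails if it takes over 64 s, if anything falls off the work surface, if the arm or the gripper's body presses on something with over 40 N, if the wrist force passes 120 N, or if a joint passes its speed limit or range.

## Robot

A 7-joint arm with a two-finger parallel gripper is mounted at the origin on the work surface. World frame = base frame: x ahead of the robot, y to its left, z up, the work surface at z = 0. Lengths are in mm, angles in rad, forces in N, time in s.
With the tool pointing down it reaches from about 400 to 850 mm from the base axis. Payload 4.5 kg.
Tool frame: the origin (TCP) lies at the very end of the fingers, on their centre line; the grasp point (between the pads) lies behind it (manip.grasp_offset is the z of the grasp point in the tool frame, in mm); z points along the fingers, y is the line along which they close (so a half turn about z gives the same grasp; the last joint's range is limited). The gripper opens to 85 mm and grips with 20 to 120 N. Pads are 22 mm wide; open, the fingers measure 114 mm over their backs; the gripper's body (76 mm by 85 mm) begins 54 mm behind the grasp point. The pads swing forward as they close: fully open they stand 13 mm farther back than shut.
Start: joints at [-1.133, 0.689, -0.195, 1.565, 0.157, 0.902, -0.215], TCP at [245.556, 574.767, 231.317] pointing down, gripper open.
Joint ranges: [-3.01, 3.01], [-0.46, 2.08], [-1.47, 1.51], [0.13, 2.56], [-1, 4.14], [0.04, 2.09], [-2.66, 2.66]. Speed limits (rad/s): [2.57, 2.57, 3.14, 3.14, 3.14, 3.14, 3.14].

## Interface

Orientations are given as a unit quaternion [x, y, z, w].
In Python, from station import manip gives the robot as it stands. Calls block until the motion is done:
- manip.move_ptp(position, orientation): joint-space move of the TCP to a pose.
- manip.move_linear(position, ori=None, feed=150, threshold=None): straight line of the TCP; ori=None keeps the orientation; feed is the mean speed in mm/s. With threshold (N) it stops when the force on the tool has changed by that much, and returns True; else False.
- manip.move_j(angles): joint-space move.
- manip.set_gripper(opening, effort=None): finger opening in mm; effort is the grip in N (None keeps the last); returns when the fingers have stopped.
- manip.sleep(seconds).
- manip.ik(position, orientation): joint angles nearest the present ones, or None.
- manip.get_obs(): the state.
- manip.capture(name): name is "scene" or "side" or "wrist"; returns a dict with "color" (400x640x3 uint8, red, green, blue), "vertical_fov" (degrees; the focal length in pixels is half the picture's height over the tangent of half this angle, whatever the lens; pixels are square), "cx", "cy" (the principal point, pixels), "R" (3x3) and "t" (3): a world point X has camera coordinates R X + t; the wrist camera has in their place "mount" (4x4, takes a point from camera to tool coordinates, whose origin is the TCP and whose axes are the flange's). Camera axes: x right, y down, z forward; pixel columns grow to the right and rows downward; lengths in mm; the calibration is good to about 2 mm. A picture is of the moment at which its call begins: read the wrist's pose just before it. There is no depth.
A pose or a line that the arm cannot do raises manip.PlanningError and nothing moves.
- manip.hand_in(): hands the job in; it is judged then, once.
The state is a dict: "clock": time; "qpos": joint angles; "dq": joint speeds; "tau": joint torques, N m; "eef_pos": TCP position; "tool_rot": TCP orientation; "ft_force": force on the tool from outside, world axes, zero at the start; "moment": the same for the moment, N m; "finger_gap": finger opening in mm; "grip_force": force on a finger pad.
Only numpy, scipy, OpenCV 4.12 (cv2) and the standard library are available. Lean on these libraries where they do the work, as an engineer would, in place of code of your own. Each camera call takes 0.05 s, during which the arm holds its last target. There are 200 camera calls.

## Working session

There is one attempt and no reset: what is moved stays moved. The work goes in short steps, each a Python script; the robot and the scene stay as the last script left them, time stands still between calls to the robot, and variables do not carry over. Pictures are saved under pics/ and viewed, at most 10 in all, crops included, and the job is handed in when it is done.

```bash
ls; mkdir -p pics
python3 - <<'E'
from station import manip
import cv2,pickle
print(manip.get_obs(),manip.grasp_offset)
for n in("scene","side"):
    c=manip.capture(n); pickle.dump(c,open(n+'.pkl','wb'))
    cv2.imwrite(f'pics/{n}0.png',c["color"][:,:,::-1])
    print(n,{k:v for k,v in c.items() if k!="color"})
o=manip.get_obs();c=manip.capture("wrist");print(c["mount"],c["vertical_fov"],c["cx"],c["cy"])
cv2.imwrite('pics/wrist0.png',c["color"][:,:,::-1])
E
```

```text
pics
{'clock': 0.0, 'qpos': array([-1.13321027,  0.68998613, -0.19451022,  1.56635495,  0.15729353,
        0.90245255, -0.21507458]), 'dq': array([ 2.74465916e-04,  1.01806677e-03,  4.90017176e-05, -4.63710139e-05,
        2.08040521e-04,  3.05873491e-04,  6.37517989e-04]), 'tau': array([-2.94216534e-04, -5.39606667e+01, -1.26613721e+00, -1.58537900e+01,
        9.19855811e-03,  9.54216463e-03, -2.44388509e-06]), 'eef_pos': array([245.35741891, 574.13011606, 230.47967682]), 'tool_rot': array([ 2.00473127e-01,  9.79698783e-01, -8.97162850e-04, -1.21011157e-04]), 'ft_force': array([-0.32436946,  0.12753487,  0.39139398]), 'moment': array([-0.02264208,  0.0593677 , -0.01332592]), 'grip_force': 0.0, 'finger_gap': 85.25213438688345} -18.700000000000003
scene {'vertical_fov': 51.9269361202954, 'cx': 323.65374431434896, 'cy': 198.49094981050462, 'R': array([[ 0.69179309,  0.7220798 , -0.00480447],
       [ 0.5605166 , -0.54117734, -0.62685583],
       [-0.45524   ,  0.43096154, -0.77912046]]), 't': array([-387.65803348, -230.74226982, 1380.15965988])}
side {'vertical_fov': 44.888446069593066, 'cx': 315.3801014567999, 'cy': 197.55764383079966, 'R': array([[-0.73383218, -0.6791323 , -0.0164214 ],
       [-0.30849861,  0.35468808, -0.88262392],
       [ 0.60524288, -0.64263185, -0.46979289]]), 't': array([ 385.33493416,  199.58080966, 1307.45602035])}
[[-5.15141881e-04 -9.60801340e-01 -2.77237300e-01  6.91750913e+01]
 [ 9.99999861e-01 -5.25824038e-04 -3.58154163e-05  3.76722747e-02]
 [-1.11366536e-04 -2.77237280e-01  9.60801477e-01 -1.41205448e+02]
 [ 0.00000000e+00  0.00000000e+00  0.00000000e+00  1.00000000e+00]] 71.47261321902603 317.6509545462815 198.91073466077833
```

View pics/scene0.png

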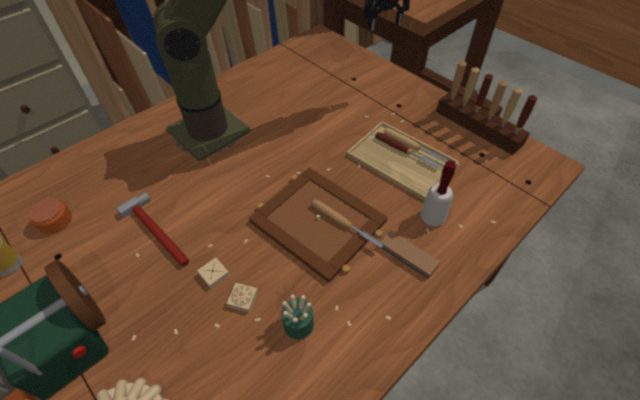

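View pics/side0.png

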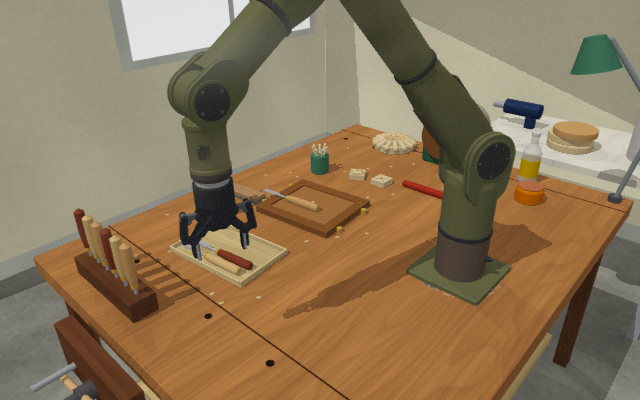

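```bash
cat > h.py <<'E'
import numpy as np,cv2,pickle
from scipy.spatial.transform import Rotation as Ro
from station import manip
def down(yaw): return (Ro.from_euler('z',yaw)*Ro.from_euler('x',np.pi)).as_quat()  # tool x at world yaw, z down
def cam(c):
    f=200/np.tan(np.radians(c["vertical_fov"])/2); K=np.array([[f,0,c["cx"]],[0,f,c["cy"]],[0,0,1]])
    return K,c["R"],c["t"]
def snap(name,fn=None):
    o=manip.get_obs(); c=manip.capture(name)
    if name=="wrist":
        M=np.eye(4);M[:3,:3]=Ro.from_quat(o["tool_rot"]).as_matrix();M[:3,3]=o["eef_pos"]
        W=np.linalg.inv(M@c["mount"]); c["R"]=W[:3,:3];c["t"]=W[:3,3]
    if fn: cv2.imwrite(f'pics/{fn}.png',c["color"][:,:,::-1]); pickle.dump(c,open(fn+'.pkl','wb'))
    return c
def plane(c,uv,z):
    K,R,t=cam(c); uv=np.atleast_2d(uv).astype(float)
    d=(R.T@np.linalg.inv(K)@np.c_[uv,np.ones(len(uv))].T).T; C=-R.T@t
    return (C+d*((z-C[2])/d[:,2])[:,None])[:,:2]
def proj(c,X):
    K,R,t=cam(c); p=(K@(R@np.atleast_2d(X).T+np.asarray(t)[:,None])).T
    return p[:,:2]/p[:,2:]
E
python3 - <<'E'
from h import *
c=pickle.load(open('scene.pkl','rb'))
n=dict(door=[(310,169),(385,216),(330,277),(252,219)],tray=[(383,125),(459,160),(427,199),(347,155)],ros=[(241,297)],blank=[(212,271)],grip=[(342,220)],butt=[(315,207)],tip=[(436,265)],mallet=[(437,215)],can=[(297,325)],hammer=[(130,203),(186,263)])
for k,v in n.items(): print(k,plane(c,v,22 if k in('door','blank','ros','grip','butt') else 18).round())
o=manip.get_obs();c=snap("wrist","wr_tray");cv2.imwrite('pics/wr_tray.png',c["color"][:,:,::-1])
E
```

```text
door [[ 385.  111.]
 [ 657.  140.]
 [ 685.  -98.]
 [ 412. -128.]]
tray [[404. 423.]
 [673. 468.]
 [699. 274.]
 [419. 236.]]
ros [[ 577. -288.]]
blank [[ 470. -298.]]
grip [[585.  46.]]
butt [[501.  23.]]
tip [[845. 119.]]
mallet [[752. 248.]]
can [[ 719. -236.]]
hammer [[ 125. -341.]
 [ 403. -332.]]
```

```bash
python3 - <<'E'
from h import *
for n,p,h in (("w_blk",(560,-270),200),("w_door",(550,10),250),("w_tray",(570,340),250)):
    manip.move_ptp([*p,h],down(0)); manip.sleep(.2); snap("wrist",n)
    o=manip.get_obs(); print(n,o["clock"],o["eef_pos"].round(1),o["qpos"].round(2))
E
python3 -c "
import cv2,numpy as np
a=[cv2.imread(f'pics/w_{n}.png') for n in('blk','door')]
cv2.imwrite('pics/a.png',np.vstack([a[0][60:340,:],a[1][80:400,:]]))"
```

```text
w_blk 3.6083 [ 560.1 -269.7  200. ] [ 0.15  0.76  0.42  1.63 -0.39  0.84 -0.84]
w_door 4.9583 [550.1   8.6 249.9] [-0.4   0.62  0.51  1.79 -0.39  0.84 -1.27]
w_tray 6.4583 [570.6 338.5 250.3] [-0.88  0.78  0.56  1.44 -0.44  1.05 -1.8 ]
```

View pics/a.png

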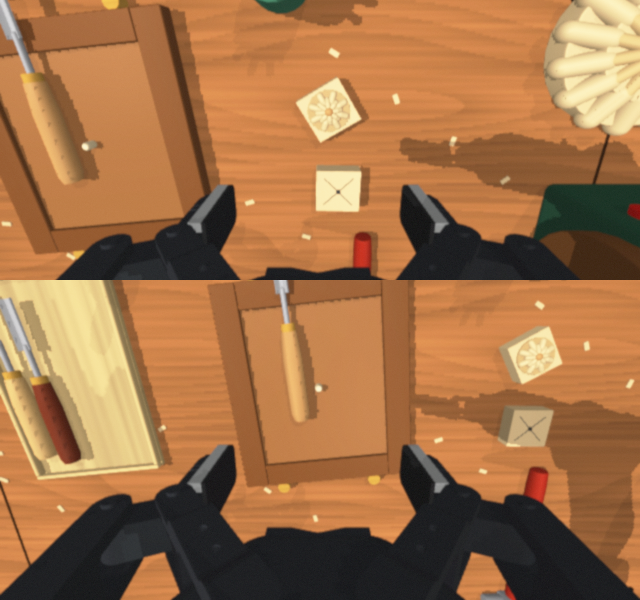

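View pics/w_tray.png

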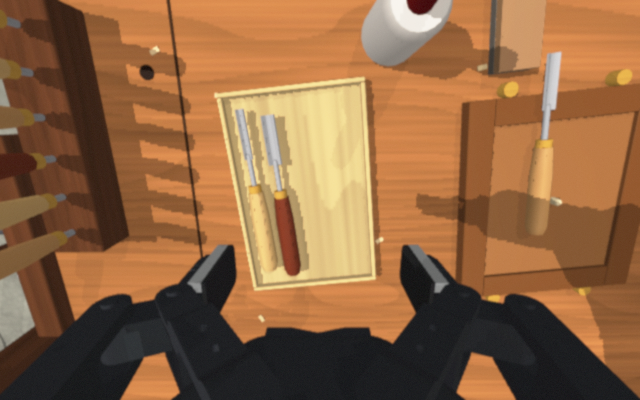

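Run:
```python
from h import *
L=lambda n:pickle.load(open(n+'.pkl','rb'))
b,d,t=L('w_blk'),L('w_door'),L('w_tray')
for c,n,pts in((b,'b',[(329,170),(338,250),(89,207),(45,185)]),(d,'d',[(319,188),(293,170),(360,150)]),(t,'t',[(556,201),(540,190),(340,200),(330,83)])):
    hsv=cv2.cvtColor(c["color"],cv2.COLOR_RGB2HSV)
    for u,v in pts: print(n,u,v,c["color"][v,u],hsv[v,u])
# dowel manual
print('dowel', plane(b,(89,206),28),plane(d,(319,188),28),plane(t,(556,201),28))
print('tip',plane(t,(554,55),28),'butt',plane(t,(538,235),28),plane(d,(299,221),28))
print('tray',plane(t,[(217,95),(365,79),(376,279),(255,290)],18))
up=cv2.resize(b["color"][120:280,270:400],None,fx=4,fy=4,interpolation=cv2.INTER_CUBIC)[:600]
up2=cv2.resize(d["color"][60:300,200:425],None,fx=2.4,fy=2.4,interpolation=cv2.INTER_CUBIC)
z=np.zeros((600,1100,3),np.uint8);z[:up.shape[0],:520]=up;z[:576,540:1080]=up2
print(up.shape,up2.shape)
cv2.imwrite('pics/b.png',cv2.resize(z[:,:,::-1],(800,436),interpolation=cv2.INTER_AREA))
```

```text
b 329 170 [237 186 116] [ 17 130 237]
b 338 250 [154 136 107] [ 19  78 154]
b 89 207 [173 156 123] [ 20  74 173]
b 45 185 [230 176 109] [ 17 134 230]
d 319 188 [252 246 216] [ 25  36 252]
d 293 170 [237 183 113] [ 17 133 237]
d 360 150 [200 134  81] [ 13 152 200]
t 556 201 [200 181 141] [ 20  75 200]
t 540 190 [236 182 110] [ 17 136 236]
t 340 200 [231 203 136] [ 21 105 231]
t 330 83 [245 225 154] [ 23  95 245]
dowel [[5.32510698e+02 4.09032507e-01]] [[532.05207283   5.98577805]] [[533.25087924  12.44884625]]
tip [[713.83011797  57.10289296]] butt [[483.12302772  26.16078736]] [[484.87077856  33.91080203]]
tray [[671.50747832 464.32807403]
 [689.55540338 278.27943134]
 [406.97714513 249.14142707]
 [388.36528174 435.04382722]]
(600, 520, 3) (576, 540, 3)
```

View pics/b.png

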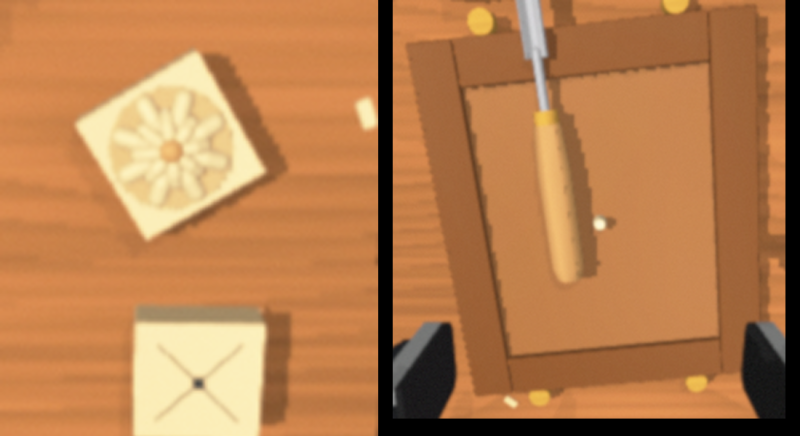

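Run:
```python
from h import *
L=lambda n:pickle.load(open(n+'.pkl','rb'))
b,d,t=L('w_blk'),L('w_door'),L('w_tray')
def cc(c,box,lo,hi):
    u0,v0,u1,v1=box; hsv=cv2.cvtColor(c["color"],cv2.COLOR_RGB2HSV)
    m=cv2.inRange(hsv,np.array(lo),np.array(hi)); k=np.zeros_like(m);k[v0:v1,u0:u1]=m[v0:v1,u0:u1]
    n,l,s,_=cv2.connectedComponentsWithStats(k); i=1+s[1:,4].argmax(); return (l==i).astype(np.uint8)
# gouge handle: row-wise midpoints
for c,n,box in((d,'d',(262,120,312,235)),(t,'t',(515,135,550,245)),(b,'b',(0,125,86,250))):
    hsv=cv2.cvtColor(c["color"],cv2.COLOR_RGB2HSV)
    m=cc(c,box,(15,60,60),(22,190,255)); vs,us=np.nonzero(m)
    rr=np.unique(vs); mid=np.array([[(us[vs==r].min()+us[vs==r].max())/2,r] for r in rr])
    w=[us[vs==r].max()-us[vs==r].min()+1 for r in rr]
    print(n,rr[0],rr[-1],w[::12])
    for z in(28,): 
        P=plane(c,mid,z); vx,vy,x0,y0=cv2.fitLine(P.astype(np.float32),cv2.DIST_HUBER,0,.01,.01).ravel()
        print(z,'ends x',P[0],P[-1],'slope',vy/vx,'y at x=545,580',y0+(545-x0)*vy/vx,y0+(580-x0)*vy/vx)
# rosette
for c,n,box in((b,'b',(285,120,375,215)),(d,'d',(490,115,570,190))):
    m=cc(c,box,(15,20,180),(30,150,255)); m=cv2.morphologyEx(m,cv2.MORPH_CLOSE,np.ones((9,9)))
    ct=max(cv2.findContours(m,0,1)[0],key=cv2.contourArea)[:,0]
    print(n,'rosette',cv2.minAreaRect(plane(c,ct,20).astype(np.float32)))
m=cc(b,(300,225,375,285),(15,20,120),(30,150,255)); ct=max(cv2.findContours(m,0,1)[0],key=cv2.contourArea)[:,0]
print('blank',cv2.minAreaRect(plane(b,ct,22).astype(np.float32)))
m=cc(t,(205,70,385,300),(19,50,100),(28,150,255)); ct=max(cv2.findContours(m,0,1)[0],key=cv2.contourArea)[:,0]
print('tray',cv2.minAreaRect(plane(t,ct,18).astype(np.float32)))
# door panel corners / door outer corners from zoomed crop
f=lambda x,y:((x-540*800/1100)/1.745+200,y/1.745+60)
print('panel',plane(d,[f(465,88),f(709,62),f(718,338),f(511,356)],22))
print('outer',plane(d,[f(407,43),f(755,7),f(477,395)],22))
```

```text
d 122 221 [np.int64(5), np.int64(16), np.int64(19), np.int64(20), np.int64(19), np.int64(18), np.int64(18), np.int64(18), np.int64(14)]
28 ends x [617.69885157  39.82004585] [484.87316341  34.60667723] slope 0.11851793 y at x=545,580 37.69732 41.845448
t 138 235 [np.int64(1), np.int64(17), np.int64(19), np.int64(20), np.int64(21), np.int64(22), np.int64(23), np.int64(23), np.int64(10)]
28 ends x [617.51876901  41.14131912] [483.12559294  26.86833063] slope 0.1489745 y at x=545,580 39.211727 44.425835
b 132 244 [np.int64(11), np.int64(25), np.int64(27), np.int64(30), np.int64(31), np.int64(30), np.int64(30), np.int64(29), np.int64(28), np.int64(18)]
28 ends x [617.631852    39.14643437] [483.43237616  42.3984675 ] slope 0.11562282 y at x=545,580 37.131603 41.178402
b rosette ((574.0383911132812, -282.0625305175781), (58.70599365234375, 57.422264099121094), 30.74320411682129)
d rosette ((574.1217041015625, -275.4188537597656), (65.46514129638672, 66.73812103271484), 31.09565544128418)
blank ((474.4233093261719, -295.26690673828125), (57.437740325927734, 63.688812255859375), 89.86321258544922)
tray ((540.4403076171875, 358.7102355957031), (287.5890197753906, 188.78265380859375), 5.880411148071289)
panel [[631.95171518 103.96097927]
 [649.11527185 -71.96393712]
 [431.09916107 -92.67563742]
 [414.82876845  82.11751965]]
outer [[ 662.44058513  142.60102903]
 [ 684.93715008 -101.76119844]
 [ 376.99650949  113.75268832]]
```

Run:
```python
from h import *
q=down(.1185); g=[578.8,41.7]
def st(s):
    o=manip.get_obs(); print(s,round(o["clock"],2),o["eef_pos"].round(1),'gap',round(o["finger_gap"],1),'grip',round(o["grip_force"],1),'F',o["ft_force"].round(1))
manip.set_gripper(50,50)
manip.move_ptp([*g,110],q); manip.move_linear([*g,45],feed=120)
print(manip.move_linear([*g,18.5],feed=50,threshold=6)); st('down')
manip.set_gripper(10,50); st('grip')
manip.move_linear([*g,60],feed=60); st('lift')
manip.move_linear([*g,130],feed=150); st('up')
snap("wrist","w_lift")
```

```text
False
down 9.53 [578.8  41.6  18.4] gap 49.8 grip 0.0 F [-0.3 -1.5  0.7]
grip 9.88 [579.1  41.7  19. ] gap 22.6 grip 49.3 F [0.3 0.4 2. ]
lift 10.72 [578.6  41.8  59.8] gap 23.0 grip 49.0 F [-0.2  0.1 -1.4]
up 11.33 [578.2  41.9 129.4] gap 22.7 grip 49.0 F [ 0.5  0.8 -1.1]
```

View pics/w_lift.png

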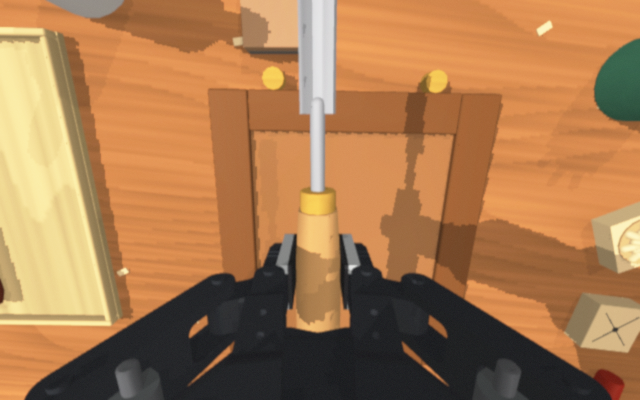

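The gouge is held level and in line with the tool: ferrule at (318,200), blade straight up at u≈318. The tray is at the left.

Run:
```python
from h import *
q=down(.1028); g=[524.0,315.9]
def st(s):
    o=manip.get_obs(); print(s,round(o["clock"],2),o["eef_pos"].round(1),'gap',round(o["finger_gap"],1),'grip',round(o["grip_force"],1),'F',o["ft_force"].round(1))
manip.move_linear([500,120,130],down(.11),feed=220)
manip.move_linear([*g,100],q,feed=220); manip.move_linear([*g,22],feed=110);st('above')
print(manip.move_linear([*g,5],feed=20,threshold=3)); st('touch')
p=manip.get_obs()["eef_pos"]
manip.set_gripper(44,50); manip.sleep(.2); st('open')
manip.move_linear([*g,60],feed=80); manip.set_gripper(85)
manip.move_linear([524,315,250],feed=250); manip.sleep(.1); snap("wrist","w_placed"); st('up')
```

```text
above 13.96 [524.6 315.9  22.6] gap 22.7 grip 49.0 F [ 0.5 -0.6 -2.1]
True
touch 14.61 [523.9 315.9   9. ] gap 22.6 grip 49.8 F [-0.8 -0.2  5.5]
open 15.15 [523.  315.7   8.1] gap 43.6 grip 0.0 F [-0.1 -0.8  0.2]
up 17.49 [523.  314.7 248.2] gap 85.3 grip 0.0 F [-0.3 -0.1 -0.6]
```

View pics/w_placed.png

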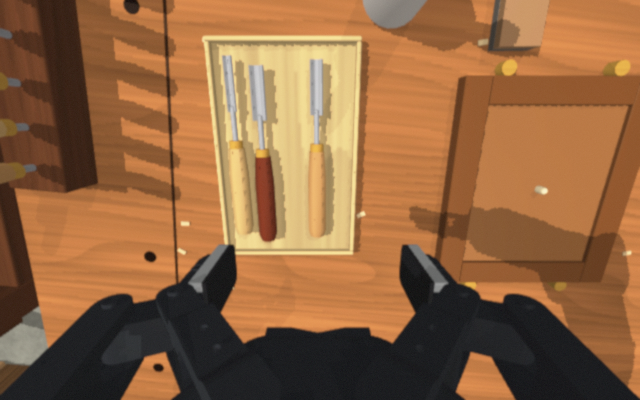

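Third gouge lies in the empty half of the tray, (317,60)–(317,235), beside the other two; the dowel is free at (541,190). Now close looks from directly above at the door and the rosette.

Run:
```python
from h import *
manip.move_ptp([550,6,160],down(.097)); manip.sleep(.3); d=snap("wrist","w_d2")
manip.move_ptp([594,-280,150],down(.097)); manip.sleep(.3); b=snap("wrist","w_b2")
print(manip.get_obs()["clock"])
def comp(c,X,r,lo,hi,k=0):
    m=cv2.inRange(cv2.cvtColor(c["color"],cv2.COLOR_RGB2HSV),np.array(lo),np.array(hi))
    u,v=proj(c,X)[0].round().astype(int); w=np.zeros_like(m); w[v-r:v+r,u-r:u+r]=m[v-r:v+r,u-r:u+r]
    if k: w=cv2.morphologyEx(w,cv2.MORPH_CLOSE,np.ones((k,k)))
    return max(cv2.findContours(w,0,1)[0],key=cv2.contourArea)[:,0]
ct=comp(d,[532.5,6,28],22,(15,10,190),(35,90,255)); (u,v),r=cv2.minEnclosingCircle(ct); print('dowel px',u,v,r,plane(d,(u,v),28),proj(d,[532.5,6,28]))
ct=comp(b,[574,-282,20],60,(15,20,180),(30,150,255),9); print('ros',cv2.minAreaRect(plane(b,ct,20).astype(np.float32)), proj(b,[574,-282,20]))
i=np.hstack([cv2.resize(c["color"][:330,120:520],(400,330)) for c in(d,b)]); cv2.imwrite('pics/c.png',i[:,:,::-1])
```

```text
20.5333
dowel px 314.9838562011719 207.9516143798828 5.048520565032959 [[533.01156676   7.55491579]] [[316.43379032 208.56066523]]
ros ((575.1180419921875, -281.74945068359375), (60.89095687866211, 57.47704315185547), 30.91368865966797) [[318.51141417 211.85627401]]
```

View pics/c.png

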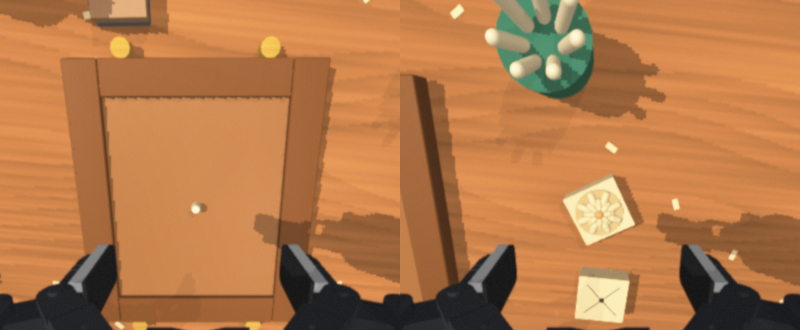

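```bash
cat >> h.py <<'E'
def st(s):
    o=manip.get_obs(); print(s,round(o["clock"],2),o["eef_pos"].round(1),'gap',round(o["finger_gap"],1),'grip',round(o["grip_force"],1),'F',o["ft_force"].round(1),'M',o["moment"].round(2)); return o
E
python3 - <<'E'
from h import *
r=[574.4,-282]; q=down(np.radians(30.9))
manip.move_ptp([*r,70],q); st('above')
print(manip.move_linear([*r,1],feed=60,threshold=6)); st('down')
manip.set_gripper(40,70); st('grip')
manip.move_linear([*r,40],feed=80); manip.move_linear([*r,110],feed=200); st('up')
D=[533,6.8]
manip.move_ptp([*D,75],down(.097)); manip.sleep(.2); snap("wrist","w_r"); st('over')
snap("side","s_r")
c=pickle.load(open('w_r.pkl','rb'))["color"]; s=pickle.load(open('s_r.pkl','rb'))["color"]
cv2.imwrite('pics/d.png',np.hstack([c[100:400,120:520],cv2.resize(s[120:270,220:420],(400,300))])[:,:,::-1])
E
```

```text
above 20.99 [ 574.7 -282.3   70.2] gap 84.8 grip 0.0 F [-0.  -0.9  0.3] M [-0.06 -0.04  0.01]
False
down 22.29 [ 574.7 -282.2    1.5] gap 84.9 grip 0.0 F [0.  0.6 0.5] M [0.01 0.07 0.07]
grip 22.68 [ 574.9 -282.3    1.8] gap 54.6 grip 75.7 F [-0.4 -0.5  5.9] M [ 0.18  0.08 -0.  ]
up 23.81 [ 574.1 -281.7  109.6] gap 54.4 grip 75.0 F [-0.1  1.  -1.5] M [-0.04  0.04  0.01]
over 25.19 [533.4   5.5  75.1] gap 54.8 grip 75.0 F [-0.3  0.1 -0.6] M [ 0.04  0.03 -0.01]
```

View pics/d.png

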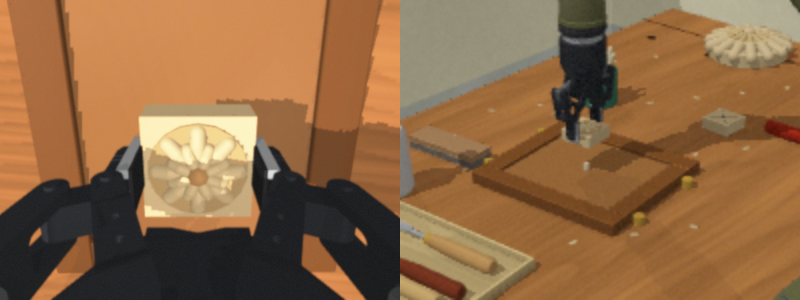

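Run:
```python
from h import *
c=pickle.load(open('w_r.pkl','rb')); e=st('')["eef_pos"][:2]
P=plane(c,(318,278),75.1+28.2)[0]; print('flower',P,'tcp',e)
R=np.array([[np.cos(.097),-np.sin(.097)],[np.sin(.097),np.cos(.097)]])
print('offset in tool',R.T@(P-e))
# block top front edges rows 116..216 (+100) at z=20
a=plane(c,[(318,216),(318,316)],75.1+18.5); print(R.T@(a.mean(0)-e), np.linalg.norm(a[0]-a[1]))
D=np.array([533,6.8]); q=down(.097)
manip.move_linear([*D,40],q,feed=100)
k=0
for rad,n in((0,1),(2.5,6),(5,10)):
    done=False
    for i in range(n):
        a=2*np.pi*i/n; p=D+rad*np.array([np.cos(a),np.sin(a)])
        manip.move_linear([*p,31],feed=60)
        hit=manip.move_linear([*p,22.5],feed=25,threshold=5); o=st((rad,i,hit))
        if o["eef_pos"][2]<25: done=True;break
        if o["clock"]>45: break
    if done or o["clock"]>45: break
```

```text
25.24 [533.4   5.8  75.1] gap 54.2 grip 75.0 F [ 0.3  0.1 -0.7] M [ 0.01 -0.04 -0.05]
flower [534.53401954   4.55065976] tcp [533.3535818   5.8109434]
offset in tool [ 1.05283283 -1.36868227]
[ 0.17860778 -1.38404069] 55.4501984473808
(0, 0, False) 26.53 [532.6   7.   22.2] gap 54.5 grip 75.1 F [-0.9  0.6 -1.4] M [ 0.09  0.19 -0.05]
```

Run:
```python
from h import *
D=np.array([533,6.8])
print(manip.move_linear([*D,12],feed=20,threshold=8)); o=st('touch')
z=o["eef_pos"][2]
print(manip.move_linear([*D,z-6],feed=10,threshold=22)); manip.sleep(.5); st('press')
snap("wrist","w_f"); snap("side","s_f"); manip.sleep(.5); st('press2')
c=pickle.load(open('w_f.pkl','rb'))["color"]; s=pickle.load(open('s_f.pkl','rb'))["color"]
cv2.imwrite('pics/e.png',np.hstack([c[100:400,120:520],cv2.resize(s[140:230,240:360],(400,300))])[:,:,::-1])
```

```text
True
touch 26.89 [532.6   7.1  17.7] gap 54.6 grip 75.7 F [-0.2  0.2  6. ] M [-0.07  0.12  0.05]
True
press 27.69 [532.6   7.1  17.7] gap 53.8 grip 75.7 F [-0.9  1.4  5.9] M [-0.11  0.07 -0.01]
press2 28.29 [532.6   7.1  17.7] gap 54.3 grip 75.7 F [0.4 0.1 5.7] M [-0.13  0.04 -0.04]
```

View pics/e.png

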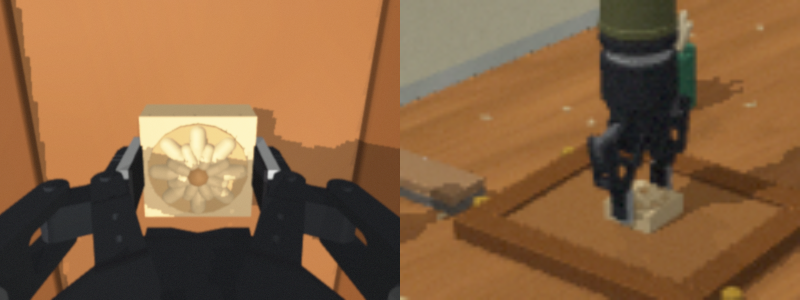

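The rosette is over the dowel and flat (stopped at TCP 17.7; it was gripped at 1.8 on the bench, so it sits 16 mm up), square in the frame. I'll regrip slightly higher so the fingertips clear the panel and the push goes through the block.

Run:
```python
from h import *
D=manip.get_obs()["eef_pos"][:2]
manip.set_gripper(62); st('open')
manip.move_linear([*D,21.5],feed=30); manip.set_gripper(40,100); o=st('regrip')
z=21.5
while o["ft_force"][2]<24 and z>16:
    z-=.5; manip.move_linear([*D,z],feed=10); manip.sleep(.15); o=st(z)
manip.sleep(1); st('hold')
```

```text
open 28.54 [531.5   7.5  17. ] gap 62.1 grip 0.0 F [ 1.2 -0.8 -0.3] M [ 0.02 -0.   -0.03]
regrip 29.08 [532.7   7.1  22.4] gap 53.0 grip 104.7 F [-1.3  0.3  9.2] M [-0.01  0.33 -0.01]
21.0 29.48 [532.8   7.1  22.3] gap 53.6 grip 105.3 F [-2.5  0.8 13.8] M [0.01 0.46 0.02]
20.5 29.88 [532.8   7.1  22.3] gap 53.2 grip 105.8 F [-3.1  0.5 17.9] M [ 0.07  0.62 -0.03]
20.0 30.28 [532.8   7.1  22.3] gap 53.1 grip 106.3 F [-4.4  1.6 23.7] M [0.1  0.85 0.09]
19.5 30.68 [532.8   7.1  22.3] gap 53.5 grip 106.9 F [-5.4  0.9 27.5] M [0.09 1.03 0.1 ]
hold 31.68 [532.8   7.1  22.3] gap 53.2 grip 106.9 F [-5.   1.4 28.2] M [0.06 1.03 0.06]
```

Run:
```python
from h import *
o=st('final'); print(Ro.from_quat(o["tool_rot"]).as_matrix()[:,0])
print(manip.hand_in())
```

```text
final 31.68 [532.8   7.1  22.3] gap 53.2 grip 106.9 F [-5.   1.4 28.2] M [0.06 1.03 0.06]
[ 0.99526634  0.09716905 -0.00175702]
the job is handed in; nothing more can be done
None
```

The job is handed in at 31.7 s: the gouge lies in the empty side of the tray, and the rosette is on the dowel, flush and square with the door, still gripped and pressed down with about 28 N.

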